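Shift the H-gate gear lever from second to third

ROBOT

A 6-joint arm with a two-finger parallel gripper is mounted at the origin on the work surface. World frame = base frame: x ahead of the robot, y to its left, z up, the work surface at z = 0. Lengths are in m, angles in rad, forces in N, time in s.
With the tool pointing down it reaches from about 0.325 to 0.775 m from the base axis. Payload 9.3 kg.
Tool frame: the origin (TCP) lies between the finger pads; the fingertips stand bot.tip_reach ahead of it and the grasp point (between the pads) lies 5 mm behind it (bot.tip_reach is the distance from the TCP to the fingertips, in m); z points along the fingers, y is the direction in which the jaws open and shut (so a half turn about z gives the same grasp; the last joint's range is limited). The gripper opens to 85 mm and grips with 20 to 120 N. Pads are 22 mm wide; open, the fingers measure 114 mm over their backs; the gripper's body (76 mm by 85 mm) begins 54 mm behind the grasp point. The pads swing forward as they close: fully open they stand 13 mm farther back than shut.
Start: joints at [1.104, 0.259, 0.021, 1.334, 0, 1.418], TCP at [0.17, 0.523, 0.245] pointing down, gripper open.
Joint ranges: [-3.04, 3.04], [-0.91, 1.82], [-1.04, 1.36], [-1.92, 1.95], [-1.52, 1.45], [-3.14, 3.14]. Speed limits (rad/s): [2.22, 2.22, 2.79, 3.14, 3.14, 3.14].

INTERFACE

Orientations are given as a unit quaternion [w, x, y, z].
In Python, from plant import readout, eyes, hand_in, bot gives the robot as it stands. The module is installed in compiled form; this text tells all that it offers.
- The arm moves only by the tool step_arm, never from a script. Its argument "moves" is a list of rows, each an object of numbers: "gripper": the opening, from 0 (shut) to 1 (fully open); "dx", "dy", "dz": the shift along the tool's x, y, z in m; "roll": the turn about the tool's z in rad. A call has 1 to 20 rows; each row is the pose to reach, as a shift and turn from the pose commanded when the call began, along the tool's axes at that moment; what a row does not reach only later rows make up. A row lasts 1/10 s, in which the tool goes at most 50 mm and 8.59 degrees, less where a joint would pass 70% of its speed; a pose out of reach is approached as far as the arm can. A call with a gripper value outside its range is refused whole. The fingers move at their own pace and stop on an object; "force" is the grip in N (left out, the last holds). Time passes only in rows, so rows that repeat a pose let the fingers close. It gives the time, the measured TCP pose, the force and the opening at its end, in the units of the state.
- readout.observe(): the state, without advancing time (a new reading comes with each control period).
- eyes.get_image(name): name is "scene" or "side" or "wrist"; returns the picture (480x640x3 uint8, blue, green, red); there is no depth.
- eyes.get_calibration(name): a dict with "camera_matrix" (3x3 intrinsics, pixels), "rvec" (rotation vector, rad) and "tvec" (3), from world to camera coordinates, as OpenCV has them. Camera axes: x right, y down, z forward; pixel columns grow to the right and rows downward; lengths in m; the calibration is good to about 2 mm. The wrist camera is an equidistant fisheye: a pixel r from the principal point sees the ray r / f radians off the axis. A picture is of the moment at which its call begins: read the wrist's pose just before it. get_calibration takes no time and is no camera call; for the wrist camera it gives the pose at the moment of the call.
- hand_in(): hands the job in, once; it reports no verdict.
Trained networks look in the newest picture that a camera, given by its name, has taken for a name from the list of things; names that differ only in an ending like _2 or _b are one class to them, and where a whole thing is asked for, a point or a joint stands for the part that bears it (a point fixed in the world has none). Each returns a list of dicts, best first, with "confidence" (0 to 1); they miss things now and then, are a little off and sometimes report something else, mostly with a low value. They report only what shows in the picture. A call takes as long as a camera call. They do not tell look-alikes from the thing itself.
- eyes.find_in(query, camera): "bbox" ([left, top, right, bottom] as shares, 0 to 1, of the picture: columns of its width, rows of its height, round what is visible of it).
- eyes.silhouettes(query, camera): "region" (480x640 bool, what is visible of it) and "bbox" ([left, top, right, bottom] as shares, 0 to 1, of the picture: columns of its width, rows of its height, round what is visible of it).
- eyes.spot_point(query, camera): "point" ([column, row] as shares, 0 to 1, of the picture: columns of its width, rows of its height: a listed point, or the origin of a listed thing).
The state is a dict: "clock": time; "joint_positions": joint angles; "dq": joint speeds; "effort": joint torques, N m; "eef_pos": TCP position; "tcp_rot": TCP orientation; "wrist_force": force on the tool from outside, world axes, zero at the start; "wrist_torque": the same for the moment, N m; "gripper_width": opening from 0.0 (shut) to 1.0 (fully open).
Only numpy, scipy, OpenCV 4.12 (cv2) and the standard library are available. Lean on these libraries where they do the work, as an engineer would, in place of code of your own. Each camera call takes 0.05 s, during which the arm holds its last target.

TASK

The gear shifter on the media bench has been left in second, its near left slot. Without gripping the knob, push it gently with the fingertips from second forward to neutral, across to the right, and then forward all the way into third, the far right slot, never letting it go into first (far left) or fourth (near right), and come away leaving it there. Do not lift, tip or shove the shifter, and leave the succulent, the tin and the bottle opener where they are.

Things in the scene. Friction and masses are not known exactly. Their poses are not given: they have to be found in the camera images.
- shifter: Gear shifter loose on the bench, about 3.7 kg: dark steel base plate 200 x 160 x 12 mm, black housing 140 x 110 mm, aluminium gate plate on top (top at 104 mm). Origin: centre of its underside. +x forward (first, third), +y left (first, second), z up; yaw up to 0.45 rad off the world axes. Pushed with more than about 20 N at the knob it tips or slides.
- gate (a point): Centre of the H gate, on the plate's top; axes as the shifter's. Slots: first (+x,+y), second (-x,+y), third (+x,-y), fourth (-x,-y), 15 mm wide, centred 14 mm left or right of the middle, ending at x = +27 or -27 mm. The cross channel (neutral) is 19 mm wide about x = 0; the tongues between slots have round tips. The stick is 10 mm thick.
- pivot (a point): Pivot of the stick, hidden inside the housing, 30 mm above the shifter's origin. With f = stick_fore and a = stick_across, the knob's centre in the shifter's frame is x = 160 sin(f), y = -160 sin(a) cos(f), z = 30 + 160 cos(a) cos(f) mm.
- knob (a point): Centre of the round red knob, a ball 36 mm across on top of the stick, 160 mm from the pivot: 190 mm above the bench when upright. Under it the stick is a 10 mm rod (an 18 mm collar just below the knob) down to the gate.
- stick_fore (a joint): Fore-aft lean of the stick, rad: 0 neutral, positive forward (shifter +x). About +0.31 at the end of first or third, -0.31 at the end of second or fourth; starts in second, -0.29 to -0.20. In neutral it can cross when within about 0.06 of 0. No spring: stays where it is left, about 2 N at the knob to move.
- stick_across (a joint): Sideways lean of the stick, rad: 0 middle, positive to the right (shifter -y). The gate's side walls stop it at about +0.23 (right) and -0.23 (left); starts near -0.20, in the left slots. No spring: it stays where it is left, about 2 N at the knob to move.
- succulent: Succulent in a terracotta pot 88 mm across and 72 mm tall, plant to about 105 mm; loose, 0.35 kg. Origin at the centre of its underside. Stands beside or behind the shifter.
- tin: Closed aluminium tin with a hinged lid, 65 x 97 x 37 mm, loose, 0.11 kg. Origin at the centre of its underside.
- opener: Flat stainless steel bottle opener 115 mm long (x), 37 mm wide at the ring, 5 mm thick, loose, 60 g. Origin at its underside near the middle.
Mind the look-alikes: they are no part of the job. Of the things that look like the tin, the larger one is meant.

How it is judged:
On the way, in this order (a step that is already met when the one before it is completed fails the run):
1. the lever is pushed out of second to neutral, still on the left (value of joint stick_fore between -0.1 and 0.1 rad and value of joint stick_across below -0.1 rad), for 0.05 s.
2. the lever is across at the right-hand side, in neutral (value of joint stick_across above 0.12 rad and value of joint stick_fore between -0.1 and 0.11 rad), for 0.05 s.
3. the lever is fully forward in third (value of joint stick_across above 0.12 rad and value of joint stick_fore above 0.26 rad), for 0.2 s.
At the end, for the whole second after the job is handed in: The lever rests in third (stick_fore above 0.26 rad of about 0.31, stick_across above 0.12), let go and still; the shifter stands flat within 30 mm of where it stood; succulent, tin and opener upright within 20 mm of where they stood (all of step 3 and value of joint stick_fore below 0.34 rad and velocity of joint stick_fore between -0.05 and 0.05 rad/s and velocity of joint stick_across between -0.05 and 0.05 rad/s and distance of shifter from where it was at the start of the episode below 0.03 m and angle between shifter's own z axis and vertical below 0.03 rad and linear speed of shifter below 0.02 m/s and distance of each of succulent, tin, opener from where it was at the start of the episode below 0.02 m and angle between each of succulent, tin, opener's own z axis and vertical below 0.15 rad); the robot touches nothing.
It fails at once if the lever goes into first (value of joint stick_across below 0 rad and value of joint stick_fore above 0.14 rad).
It fails at once if the lever goes into fourth (value of joint stick_across above 0 rad and value of joint stick_fore below -0.14 rad).
It fails at once if the knob or stick is pinched, or pushed with more than 32 N (contact force between the fingers and shifter above 32 N).
It fails at once if the shifter is lifted, tipped or shoved along the bench (angle between shifter's own z axis and vertical above 0.12 rad or height (world z) of shifter above 0.012 m or distance of shifter from where it was at the start of the episode above 0.03 m).
It fails at once if the succulent, tin or bottle opener is knocked, moved or lifted (distance of any of succulent, tin, opener from where it was at the start of the episode above 0.02 m or angle between any of succulent, tin, opener's own z axis and vertical above 0.15 rad).
It also fails if it takes over 56 s, if anything falls off the work surface, if the arm or the gripper's body presses on something with over 40 N, if the wrist force passes 120 N, or if a joint passes its speed limit or range.

## Working session

There is one attempt and no reset: what is moved stays moved. The work goes in short steps, Python scripts to look and compute and a tool call to move; the robot and the scene stay as the last step left them, time stands still between calls to the robot, and variables do not carry over. Pictures are saved under pics/ and viewed, and the job is handed in when it is done.

Besides the shell and the picture viewer there is one more tool, called as name([rows], argument=value, ...), one row to a line, values as JSON. step_arm: Moves the arm, as the interface text tells. Its arguments: {"type":"object","properties":{"moves":{"type":"array"},"force":{"type":"number"}},"required":["moves"]}

```bash
mkdir -p pics; cat > h.py <<'E'
import numpy as np, cv2
from plant import readout, eyes, hand_in, bot
def ray(cam,px):
    c=eyes.get_calibration(cam);K=np.array(c["camera_matrix"]);R=cv2.Rodrigues(np.array(c["rvec"],float))[0];t=np.array(c["tvec"],float).ravel()
    if cam=="wrist":
        d=np.array([(px[0]-K[0,2])/K[0,0],(px[1]-K[1,2])/K[1,1]]);r=np.hypot(*d);v=np.array([*(d/r*np.sin(r) if r>0 else d),np.cos(r)])
    else: v=np.linalg.inv(K)@[px[0],px[1],1]
    return -R.T@t,(R.T@v)/np.linalg.norm(v)
def proj(cam,P):
    c=eyes.get_calibration(cam);K=np.array(c["camera_matrix"]);R=cv2.Rodrigues(np.array(c["rvec"],float))[0];t=np.array(c["tvec"],float).ravel()
    q=np.atleast_2d(P)@R.T+t
    if cam=="wrist":
        r=np.hypot(q[:,0],q[:,1]);th=np.arctan2(r,q[:,2]);return np.c_[K[0,2]+K[0,0]*th*q[:,0]/r,K[1,2]+K[1,1]*th*q[:,1]/r]
    q=q@K.T; return q[:,:2]/q[:,2:]
def onz(cam,px,z):
    o,v=ray(cam,px);return o+v*(z-o[2])/v[2]
def tri(obs):
    A=np.zeros((3,3));b=np.zeros(3)
    for cam,px in obs:
        o,v=ray(cam,px);M=np.eye(3)-np.outer(v,v);A+=M;b+=M@o
    p=np.linalg.solve(A,b)
    return p
E
python3 - <<'E'
from h import *
np.set_printoptions(precision=4,suppress=True)
print(bot, [a for a in dir(bot) if a[0]!='_'], bot.tip_reach)
print(readout.observe())
for c in("scene","side","wrist"):
    im=eyes.get_image(c);cv2.imwrite(f"pics/{c}0.png",im)
    o,v=ray(c,(320,240));print(c,o,v)
    for n in("shifter","gate","knob","succulent","tin","opener"):
        for r in eyes.spot_point(n,c): print(n,np.array(r["point"])*[640,480],r["confidence"])
E
```

```text
<Robot object at 0x7f365ed63e00> ['Unreachable', 'tip_reach'] 0.014
{'clock': 0.0, 'joint_positions': array([ 1.1044,  0.2592,  0.0208,  1.3337, -0.    ,  1.4182]), 'dq': array([ 0.0002, -0.0022, -0.    ,  0.0013, -0.0015,  0.0006]), 'effort': array([  0.0016, -55.5641,  34.4532,   0.0136,  -0.0003,   0.    ]), 'eef_pos': array([0.1697, 0.5229, 0.2447]), 'tcp_rot': array([-0.0002,  0.1563,  0.9877, -0.0006]), 'wrist_force': array([ 0.1859, -0.9378,  0.2576]), 'wrist_torque': array([-0.0066,  0.0543, -0.0087]), 'gripper_width': 1.001654381650442}
scene [ 1.4096 -0.0796  1.1345] [-0.6113  0.041  -0.7903]
shifter [316.608 259.824] 0.68
gate [317.696 231.504] 0.64
knob [320.32  197.088] 0.63
succulent [396.928 225.312] 0.63
succulent [315.52  234.912] 0.31
tin [237.568 282.384] 0.8
tin [183.808 295.68 ] 0.8
opener [381.632 312.816] 0.57
side [ 0.3598 -0.695   0.7518] [ 0.2673  0.6981 -0.6643]
shifter [312.32 292.8 ] 0.61
gate [309.888 249.024] 0.98
knob [275.776 213.984] 0.91
succulent [233.92  235.824] 0.63
tin [385.792 363.792] 0.78
opener [358.976 228.624] 0.61
wrist [0.0911 0.5495 0.3755] [ 0.2955 -0.0777 -0.9522]
```

View pics/scene0.png

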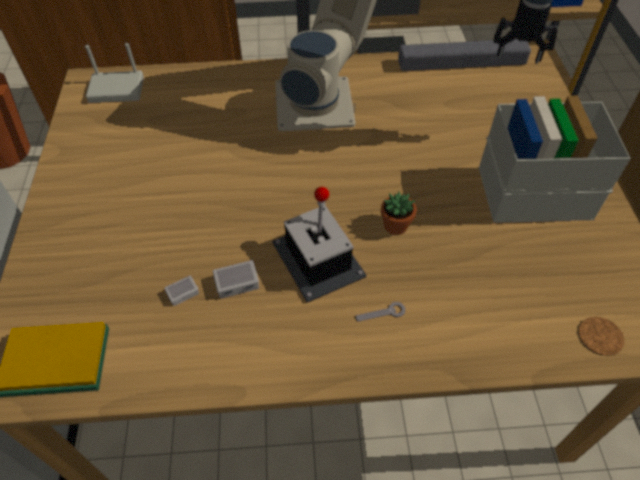

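View pics/side0.png

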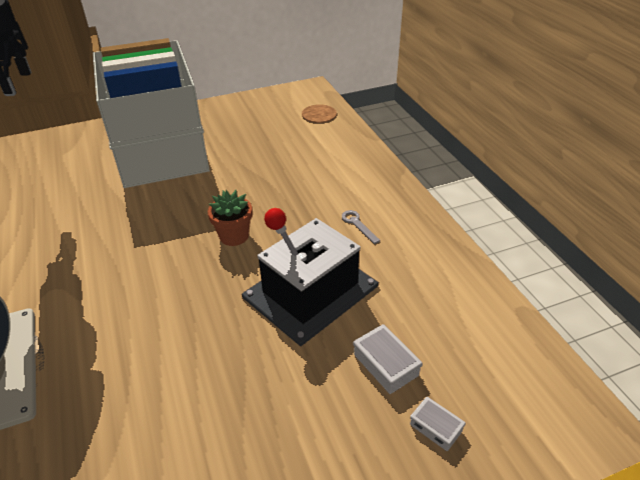

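```bash
python3 - <<'E'
from h import *
np.set_printoptions(precision=4,suppress=True)
k=tri([("scene",(320.3,197.1)),("side",(275.8,214))]);g=tri([("scene",(317.7,231.5)),("side",(309.9,249))]);s=tri([("scene",(316.6,259.8)),("side",(312.3,292.8))])
print(k,g,s)
print("succ",onz("scene",(396.9,225.3),0),onz("side",(233.9,235.8),0))
print("tins",onz("scene",(237.6,282.4),0),onz("scene",(183.8,295.7),0),onz("side",(385.8,363.8),0))
print("op",onz("scene",(381.6,312.8),0),onz("side",(359,228.6),0))
for c,b in(("scene",(250,160,410,300)),("side",(220,170,400,340))):
    im=cv2.imread(f"pics/{c}0.png")[b[1]:b[3],b[0]:b[2]];cv2.imwrite(f"pics/{c}0z.png",cv2.resize(im,None,fx=4,fy=4,interpolation=cv2.INTER_CUBIC)[:600,:800] if c=="scene" else cv2.resize(im,None,fx=3.5,fy=3.5,interpolation=cv2.INTER_CUBIC))
E
```

```text
[ 0.5474 -0.0173  0.1836] [ 0.5931 -0.0314  0.1086] [ 0.5944 -0.0345  0.0006]
succ [0.4998 0.1798 0.    ] [0.5031 0.1754 0.    ]
tins [ 0.6447 -0.2265  0.    ] [ 0.6726 -0.3524  0.    ] [ 0.6492 -0.2273  0.    ]
op [0.7538 0.1046 0.    ] [0.7504 0.0971 0.    ]
```

The scene shows the shifter mid-bench with its red knob at (321,194), the succulent at (397,213), the opener at (382,312) and two tins, the larger at (236,279). The side view agrees. Next I'll zoom in to get the yaw.

View pics/scene0z.png

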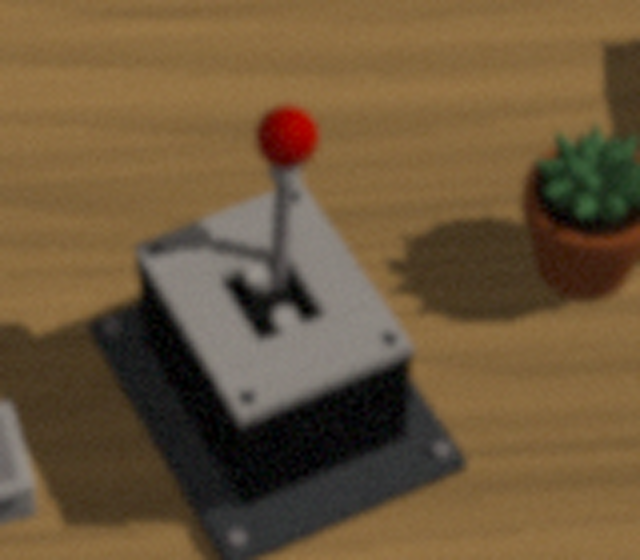

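View pics/side0z.png

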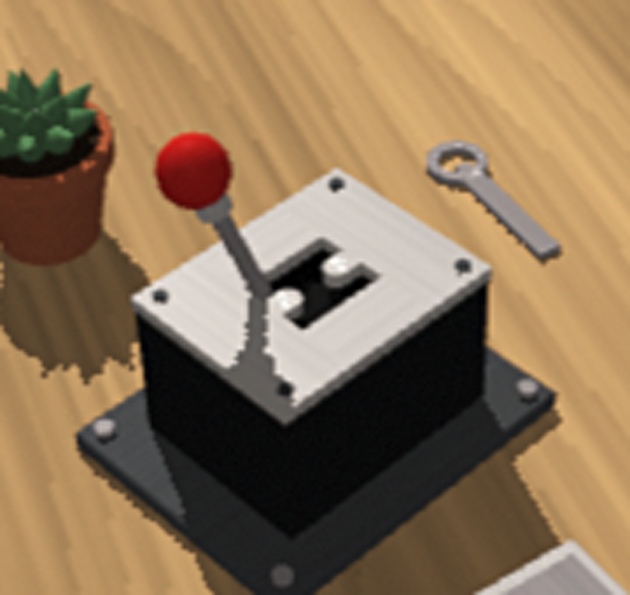

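View pics/wrist0.png

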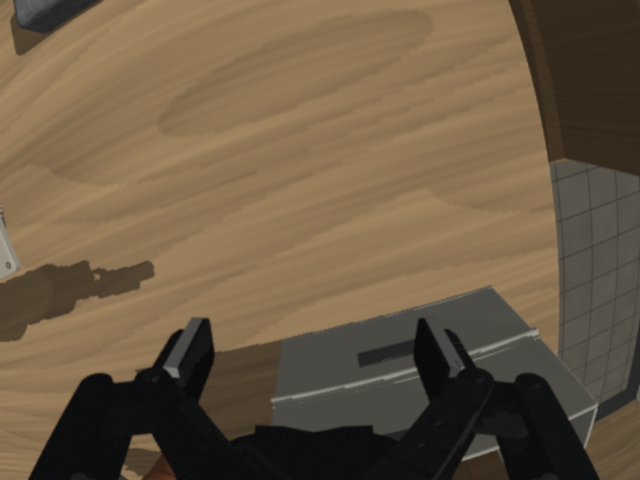

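```bash
python3 - <<'E'
from h import *
from scipy.optimize import least_squares
np.set_printoptions(precision=4,suppress=True)
sc=np.array([(284.5,222),(324.5,207.5),(353,248),(310,267)]);sd=np.array([(302.9,290),(258,255.7),(316.3,218.6),(360,246.6)])
c=np.array([(-.07,-.055),(-.07,.055),(.07,.055),(.07,-.055)])
def W(p,P):
    a=p[2];R=np.array([[np.cos(a),-np.sin(a)],[np.sin(a),np.cos(a)]]);P=np.atleast_2d(P);return np.c_[P[:,:2]@R.T+p[:2],P[:,2]]
C=np.c_[c,np.full(4,.104)]
def knob(f,a): return np.array([.16*np.sin(f),-.16*np.sin(a)*np.cos(f),.03+.16*np.cos(a)*np.cos(f)])
sk,dk=(321.7,194),(275.3,218.7)
f=lambda p:np.r_[(proj("scene",W(p,C))-sc).ravel(),(proj("side",W(p,C))-sd).ravel(),(proj("scene",W(p,knob(p[3],p[4])))-sk).ravel(),(proj("side",W(p,knob(p[3],p[4])))-dk).ravel()]
r=least_squares(f,[.594,-.033,.43,-.25,-.2],loss="soft_l1");print(r.x);print(f(r.x).reshape(-1,2))
print("knob",W(r.x,knob(*r.x[3:])))
E
```

```text
[ 0.5949 -0.0319  0.4062 -0.2724 -0.2255]
[[-2.0422  0.0123]
 [-0.6167 -1.9357]
 [-0.3994 -1.3034]
 [-0.6443 -1.8925]
 [-0.2723 -2.43  ]
 [ 0.2437 -0.892 ]
 [ 0.2015 -1.1216]
 [ 1.1169 -1.1297]
 [-0.3084  0.4344]
 [-0.2853 -0.2524]]
knob [[ 0.5418 -0.0173  0.1802]]
```

```bash
python3 - <<'E'
from h import *
np.set_printoptions(precision=4,suppress=True)
print(onz("scene",(494,212),0),onz("scene",(600,218),0),onz("side",(125,186),0),onz("side",(210,173),0))
b=onz("side",(210,173),0)
for z in(.15,.2,.25,.3):print(z,proj("scene",[[*b[:2],z]]),proj("side",[[*b[:2],z]]))
s=readout.observe();print(s["clock"],s["eef_pos"])
from scipy.spatial.transform import Rotation as R
q=s["tcp_rot"];M=R.from_quat([*q[1:],q[0]]).as_matrix();print(M)
E
```

```text
[0.4752 0.439  0.    ] [0.5167 0.7055 0.    ] [0.3156 0.4425 0.    ] [0.5097 0.4174 0.    ]
0.15 [[503.845 182.232]] [[200.0435 116.3614]]
0.2 [[509.3285 167.1158]] [[196.3526  95.3655]]
0.25 [[515.1566 151.05  ]] [[192.4489  73.1589]]
0.3 [[521.3625 133.9424]] [[188.3135  49.6338]]
1.05 [0.1698 0.5232 0.2453]
[[-0.9512  0.3087  0.0001]
 [ 0.3087  0.9512  0.0001]
 [-0.      0.0001 -1.    ]]
```

step_arm([
  {"dx":-0.022,"dy":-0.036,"dz":0,"gripper":0},
  {"dx":-0.044,"dy":-0.071,"dz":0,"gripper":0},
  {"dx":-0.066,"dy":-0.107,"dz":0,"gripper":0},
  {"dx":-0.088,"dy":-0.142,"dz":0,"gripper":0},
  {"dx":-0.11,"dy":-0.178,"dz":0,"gripper":0},
  {"dx":-0.15,"dy":-0.204,"roll":-0.1,"gripper":0},
  {"dx":-0.19,"dy":-0.229,"roll":-0.2,"gripper":0},
  {"dx":-0.23,"dy":-0.255,"roll":-0.3,"gripper":0},
  {"dx":-0.27,"dy":-0.28,"roll":-0.4,"gripper":0},
  {"dx":-0.31,"dy":-0.306,"roll":-0.5,"gripper":0},
  {"dx":-0.349,"dy":-0.331,"roll":-0.6,"gripper":0},
  {"dx":-0.382,"dy":-0.357,"roll":-0.72,"gripper":0},
  {"dx":-0.415,"dy":-0.382,"roll":-0.72,"gripper":0},
  {"dx":-0.448,"dy":-0.408,"roll":-0.72,"gripper":0},
  {"dx":-0.481,"dy":-0.433,"roll":-0.72,"gripper":0},
  {"dx":-0.481,"dy":-0.433,"roll":-0.72,"gripper":0},
  {"dx":-0.481,"dy":-0.433,"roll":-0.72,"gripper":0},
  {"dx":-0.481,"dy":-0.433,"roll":-0.72,"gripper":0},
])

```text
$.moves[0]: bad value
```

step_arm([
  {"gripper":0.0,"dx":-0.022,"dy":-0.036,"dz":0.0,"roll":0.0},
  {"gripper":0.0,"dx":-0.044,"dy":-0.071,"dz":0.0,"roll":0.0},
  {"gripper":0.0,"dx":-0.066,"dy":-0.107,"dz":0.0,"roll":0.0},
  {"gripper":0.0,"dx":-0.088,"dy":-0.142,"dz":0.0,"roll":0.0},
  {"gripper":0.0,"dx":-0.11,"dy":-0.178,"dz":0.0,"roll":0.0},
  {"gripper":0.0,"dx":-0.15,"dy":-0.204,"dz":0.0,"roll":-0.1},
  {"gripper":0.0,"dx":-0.19,"dy":-0.229,"dz":0.0,"roll":-0.2},
  {"gripper":0.0,"dx":-0.23,"dy":-0.255,"dz":0.0,"roll":-0.3},
  {"gripper":0.0,"dx":-0.27,"dy":-0.28,"dz":0.0,"roll":-0.4},
  {"gripper":0.0,"dx":-0.31,"dy":-0.306,"dz":0.0,"roll":-0.5},
  {"gripper":0.0,"dx":-0.349,"dy":-0.331,"dz":0.0,"roll":-0.6},
  {"gripper":0.0,"dx":-0.382,"dy":-0.357,"dz":0.0,"roll":-0.72},
  {"gripper":0.0,"dx":-0.415,"dy":-0.382,"dz":0.0,"roll":-0.72},
  {"gripper":0.0,"dx":-0.448,"dy":-0.408,"dz":0.0,"roll":-0.72},
  {"gripper":0.0,"dx":-0.481,"dy":-0.433,"dz":0.0,"roll":-0.72},
  {"gripper":0.0,"dx":-0.481,"dy":-0.433,"dz":0.0,"roll":-0.72},
  {"gripper":0.0,"dx":-0.481,"dy":-0.433,"dz":0.0,"roll":-0.72},
], force=20)

```text
clock: 2.75
eef_pos: [0.4937, -0.0379, 0.2448]
tcp_rot: [-0.0, -0.201, 0.98, 0.0]
wrist_force: [-0.7, 0.3, -0.3]
gripper_width: 0.002
```

step_arm([
  {"gripper":0.0,"dx":0.0,"dy":0.0,"dz":0.025,"roll":0.0},
  {"gripper":0.0,"dx":0.0,"dy":0.0,"dz":0.05,"roll":0.0},
  {"gripper":0.0,"dx":0.0,"dy":0.0,"dz":0.065,"roll":0.0},
  {"gripper":0.0,"dx":0.0,"dy":0.0,"dz":0.065,"roll":0.0},
  {"gripper":0.0,"dx":0.0,"dy":0.0,"dz":0.065,"roll":0.0},
])

```text
clock: 3.25
eef_pos: [0.4933, -0.0364, 0.181]
tcp_rot: [0.0, -0.202, 0.979, -0.0]
wrist_force: [-0.3, -0.6, 0.5]
gripper_width: 0.002
```

```bash
cat > look.py <<'E'
from h import *
import sys
n=sys.argv[1];np.set_printoptions(precision=4,suppress=True)
out=[]
for c,b in(("scene",(240,140,400,300)),("side",(210,150,370,310))):
    im=eyes.get_image(c)[b[1]:b[3],b[0]:b[2]];out.append(cv2.resize(im,(400,400),interpolation=cv2.INTER_CUBIC))
w=eyes.get_image("wrist");
cv2.imwrite(f"pics/{n}.png",np.hstack(out));cv2.imwrite(f"pics/{n}w.png",w)
s=readout.observe();d=s["eef_pos"]-[.595,-.032,0];a=.406
print(s["clock"],"tcp in shifter",d[0]*np.cos(a)+d[1]*np.sin(a),-d[0]*np.sin(a)+d[1]*np.cos(a),d[2],s["wrist_force"])
E
python3 look.py a
```

```text
3.4 tcp in shifter -0.09473626792893455 0.035356387193585234 0.18143795842514882 [ 0.6042 -0.3115  0.476 ]
```

View pics/a.png

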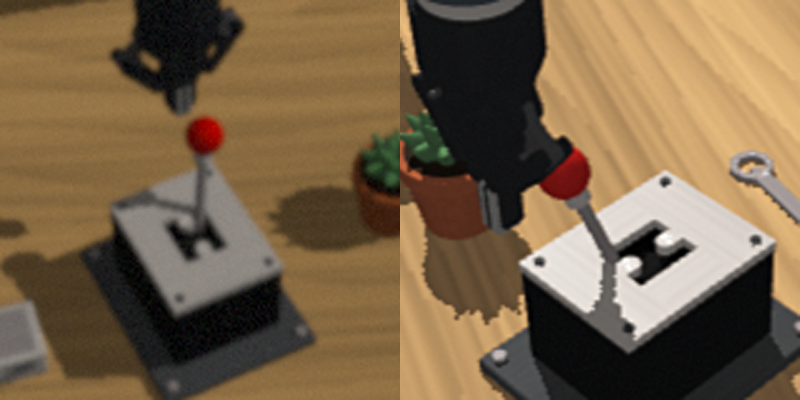

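View pics/aw.png

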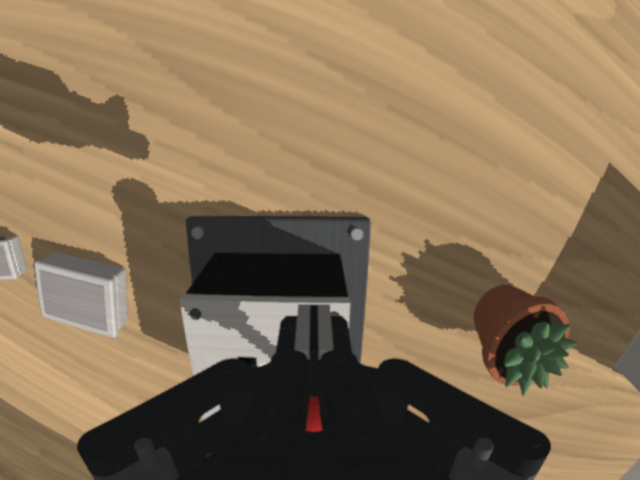

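step_arm([
  {"gripper":0.0,"dx":-0.006,"dy":0.0,"dz":0.0,"roll":0.0},
  {"gripper":0.0,"dx":-0.012,"dy":0.0,"dz":0.0,"roll":0.0},
  {"gripper":0.0,"dx":-0.016,"dy":0.0,"dz":0.0,"roll":0.0},
  {"gripper":0.0,"dx":-0.019,"dy":0.0,"dz":0.0,"roll":0.0},
  {"gripper":0.0,"dx":-0.022,"dy":0.0,"dz":0.0,"roll":0.0},
  {"gripper":0.0,"dx":-0.025,"dy":0.0,"dz":0.0,"roll":0.0},
  {"gripper":0.0,"dx":-0.028,"dy":0.0,"dz":0.0,"roll":0.0},
  {"gripper":0.0,"dx":-0.031,"dy":0.0,"dz":0.0,"roll":0.0},
  {"gripper":0.0,"dx":-0.034,"dy":0.0,"dz":0.0,"roll":0.0},
])

```text
clock: 4.3
eef_pos: [0.5249, -0.0237, 0.1803]
tcp_rot: [-0.0, -0.202, 0.979, -0.0]
wrist_force: [-2.4, -0.4, 1.9]
gripper_width: 0.001
```

```bash
python3 look.py b
```

```text
4.45 tcp in shifter -0.061003175686250154 0.03525965868884662 0.18023652761707962 [-1.7781 -0.9624  1.1089]
```

View pics/b.png

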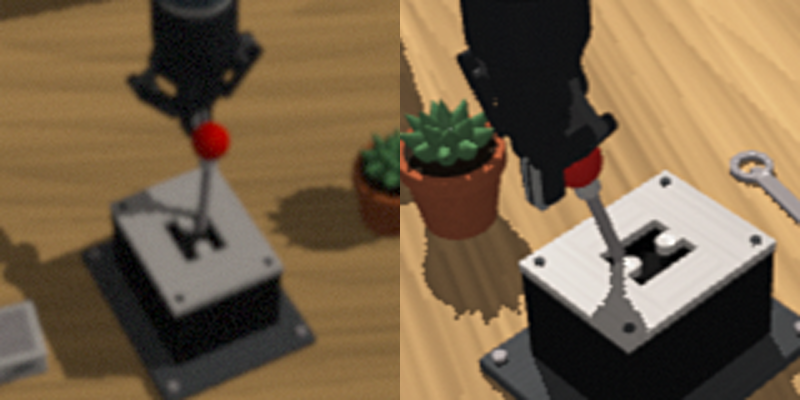

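```bash
cat >> look.py <<'E'
from scipy.optimize import least_squares
def knob(f,a):
    k=np.array([.16*np.sin(f),-.16*np.sin(a)*np.cos(f),.03+.16*np.cos(a)*np.cos(f)]);t=.406
    return np.array([[.595+k[0]*np.cos(t)-k[1]*np.sin(t),-.032+k[0]*np.sin(t)+k[1]*np.cos(t),k[2]]])
for c in("scene","side"):
    im=eyes.get_image(c).astype(int);m=((im[...,2]>90)&(im[...,1]<50)&(im[...,0]<50)).astype(np.uint8);m[:120]=0;m[300:]=0;m[:,:200]=0;m[:,420:]=0
    k,l,st,ce=cv2.connectedComponentsWithStats(m);i=1+np.argmax(st[1:,4]);(cx,cy),r=cv2.minEnclosingCircle(np.argwhere(l==i)[:,::-1].astype(np.float32))
    q=least_squares(lambda p:(proj(c,knob(*p))-(cx,cy)).ravel(),[0,0]).x
    print(c,cx,cy,r,"area",st[i,4],"f,a",q)
E
python3 look.py c
```

```text
4.6 tcp in shifter -0.0611594144814179 0.03527168376059567 0.18021183952994665 [-1.6834 -0.4285  0.3965]
scene 325.2878723144531 195.0757598876953 7.436546802520752 area 129 f,a [-0.2367 -0.2704]
side 282.5 216.5 9.300638198852539 area 139 f,a [-0.2165 -0.1655]
```

step_arm([
  {"gripper":0.0,"dx":-0.003,"dy":0.0,"dz":0.0,"roll":0.0},
  {"gripper":0.0,"dx":-0.006,"dy":0.0,"dz":0.0,"roll":0.0},
  {"gripper":0.0,"dx":-0.009,"dy":0.0,"dz":0.0,"roll":0.0},
  {"gripper":0.0,"dx":-0.012,"dy":0.0,"dz":0.0,"roll":0.0},
  {"gripper":0.0,"dx":-0.015,"dy":0.0,"dz":0.0,"roll":0.0},
  {"gripper":0.0,"dx":-0.018,"dy":0.0,"dz":0.0,"roll":0.0},
  {"gripper":0.0,"dx":-0.021,"dy":0.0,"dz":0.0,"roll":0.0},
  {"gripper":0.0,"dx":-0.024,"dy":0.0,"dz":0.0,"roll":0.0},
  {"gripper":0.0,"dx":-0.027,"dy":0.0,"dz":0.0,"roll":0.0},
  {"gripper":0.0,"dx":-0.03,"dy":0.0,"dz":0.0,"roll":0.0},
  {"gripper":0.0,"dx":-0.03,"dy":0.0,"dz":0.0,"roll":0.0},
])

```text
clock: 5.8
eef_pos: [0.5528, -0.0117, 0.1802]
tcp_rot: [0.0, -0.202, 0.979, 0.0]
wrist_force: [-1.2, -1.0, 1.9]
gripper_width: -0.005
```

```bash
python3 look.py d
```

```text
5.95 tcp in shifter -0.031095343845952514 0.0352447147630109 0.18020047797148217 [-0.2385 -0.0875  0.3661]
scene 331.0 203.5 7.762187480926514 area 131 f,a [-0.0319 -0.2448]
side 296.5 208.5 8.514793395996094 area 109 f,a [-0.0499 -0.1287]
```

View pics/d.png

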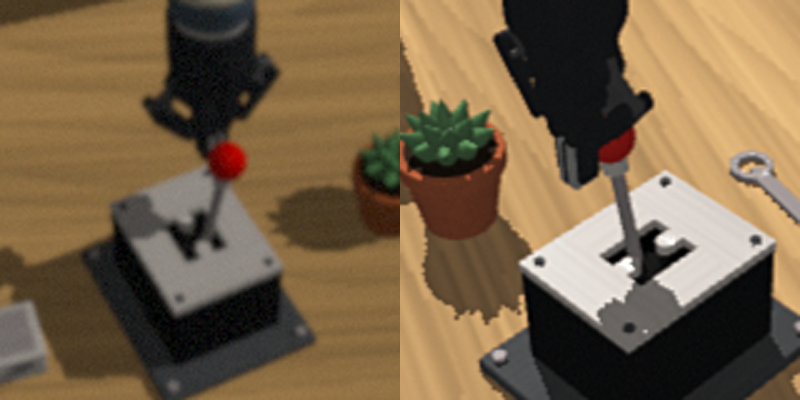

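step_arm([
  {"gripper":0.0,"dx":-0.003,"dy":0.0,"dz":0.0,"roll":0.0},
  {"gripper":0.0,"dx":-0.005,"dy":0.0,"dz":0.0,"roll":0.0},
  {"gripper":0.0,"dx":-0.005,"dy":0.0,"dz":0.0,"roll":0.0},
  {"gripper":0.0,"dx":0.005,"dy":0.0,"dz":0.0,"roll":0.0},
  {"gripper":0.0,"dx":0.03,"dy":0.0,"dz":0.0,"roll":0.0},
  {"gripper":0.0,"dx":0.04,"dy":0.02,"dz":0.0,"roll":0.0},
  {"gripper":0.0,"dx":0.04,"dy":0.06,"dz":0.0,"roll":0.0},
  {"gripper":0.0,"dx":0.04,"dy":0.06,"dz":0.0,"roll":0.0},
])

```text
clock: 6.85
eef_pos: [0.4895, 0.0297, 0.1805]
tcp_rot: [-0.0, -0.203, 0.979, 0.001]
wrist_force: [0.3, -0.3, -0.1]
gripper_width: -0.002
```

```bash
python3 look.py e
```

```text
7.0 tcp in shifter -0.07125999707747911 0.09513237250333345 0.18051490954125674 [-0.0688  0.2866  0.2927]
scene 331.3686218261719 205.77737426757812 7.404674053192139 area 134 f,a [ 0.0109 -0.227 ]
side 295.1666564941406 203.1666717529297 10.23348617553711 area 332 f,a [ 0.0133 -0.2185]
```

View pics/e.png

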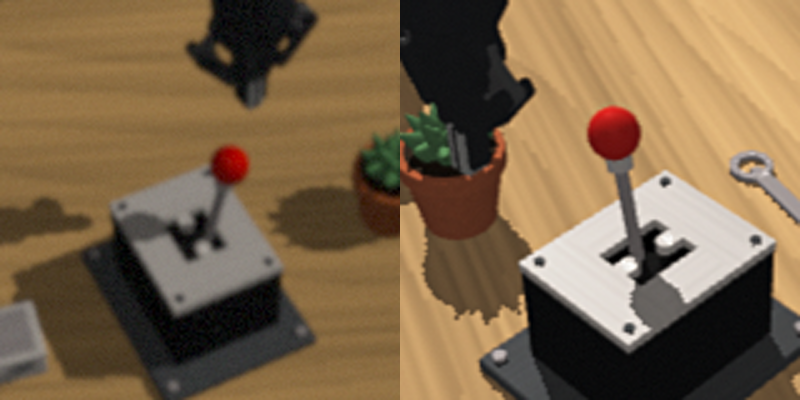

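step_arm([
  {"gripper":0.0,"dx":-0.025,"dy":0.0,"dz":-0.005,"roll":0.0},
  {"gripper":0.0,"dx":-0.05,"dy":0.0,"dz":-0.01,"roll":0.0},
  {"gripper":0.0,"dx":-0.073,"dy":0.0,"dz":-0.01,"roll":0.0},
  {"gripper":0.0,"dx":-0.073,"dy":0.0,"dz":-0.01,"roll":0.0},
  {"gripper":0.0,"dx":-0.073,"dy":-0.01,"dz":-0.01,"roll":0.0},
  {"gripper":0.0,"dx":-0.073,"dy":-0.016,"dz":-0.01,"roll":0.0},
  {"gripper":0.0,"dx":-0.073,"dy":-0.02,"dz":-0.01,"roll":0.0},
  {"gripper":0.0,"dx":-0.073,"dy":-0.023,"dz":-0.01,"roll":0.0},
  {"gripper":0.0,"dx":-0.073,"dy":-0.026,"dz":-0.01,"roll":0.0},
  {"gripper":0.0,"dx":-0.073,"dy":-0.029,"dz":-0.01,"roll":0.0},
  {"gripper":0.0,"dx":-0.073,"dy":-0.032,"dz":-0.01,"roll":0.0},
  {"gripper":0.0,"dx":-0.073,"dy":-0.035,"dz":-0.01,"roll":0.0},
  {"gripper":0.0,"dx":-0.073,"dy":-0.038,"dz":-0.01,"roll":0.0},
  {"gripper":0.0,"dx":-0.073,"dy":-0.041,"dz":-0.01,"roll":0.0},
])

```text
clock: 8.5
eef_pos: [0.5753, 0.0185, 0.1903]
tcp_rot: [0.0, -0.202, 0.979, 0.0]
wrist_force: [-1.3, 3.0, 1.7]
gripper_width: 0.001
```

```bash
python3 look.py f
```

```text
8.65 tcp in shifter 0.0017838643120993286 0.05393292733880637 0.19010568275241035 [0.7134 0.2598 0.8793]
scene 328.1000061035156 206.89999389648438 6.1984944343566895 area 114 f,a [ 0.0164 -0.1718]
side 300.5 205.5 10.511998176574707 area 334 f,a [ 0.0123 -0.1349]
```

View pics/f.png

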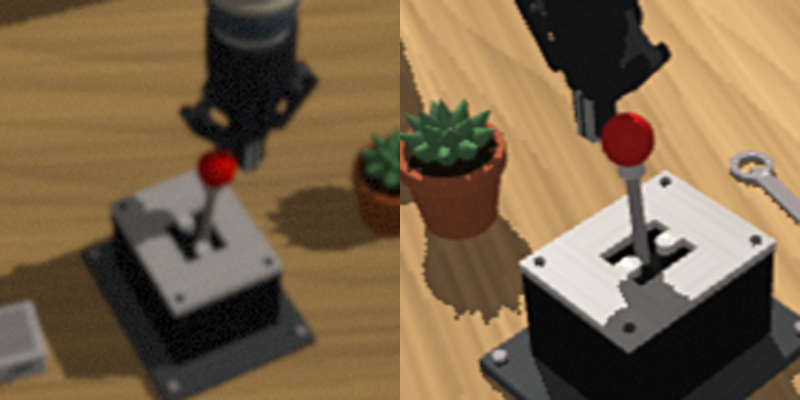

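step_arm([
  {"gripper":0.0,"dx":0.0,"dy":-0.003,"dz":0.0,"roll":0.0},
  {"gripper":0.0,"dx":0.0,"dy":-0.006,"dz":0.0,"roll":0.0},
  {"gripper":0.0,"dx":0.0,"dy":-0.009,"dz":0.0,"roll":0.0},
  {"gripper":0.0,"dx":0.0,"dy":-0.012,"dz":0.0,"roll":0.0},
  {"gripper":0.0,"dx":0.0,"dy":-0.015,"dz":0.0,"roll":0.0},
  {"gripper":0.0,"dx":0.0,"dy":-0.018,"dz":0.0,"roll":0.0},
  {"gripper":0.0,"dx":0.0,"dy":-0.021,"dz":0.0,"roll":0.0},
  {"gripper":0.0,"dx":0.0,"dy":-0.024,"dz":0.0,"roll":0.0},
  {"gripper":0.0,"dx":0.0,"dy":-0.027,"dz":0.0,"roll":0.0},
  {"gripper":0.0,"dx":0.0,"dy":-0.03,"dz":0.0,"roll":0.0},
])

```text
clock: 9.75
eef_pos: [0.5872, -0.0092, 0.1902]
tcp_rot: [-0.0, -0.202, 0.979, -0.0]
wrist_force: [-1.5, 1.2, 1.0]
gripper_width: 0.001
```

```bash
python3 look.py g
```

```text
9.9 tcp in shifter 0.0017580463456793663 0.023877705193652135 0.1901226263445994 [-0.3254 -0.3677 -0.3905]
scene 316.0769348144531 211.8076934814453 6.192884922027588 area 106 f,a [0.0291 0.0217]
side 313.2306213378906 213.2510223388672 10.627457618713379 area 347 f,a [0.0082 0.0568]
```

step_arm([
  {"gripper":0.0,"dx":0.0,"dy":-0.003,"dz":0.0,"roll":0.0},
  {"gripper":0.0,"dx":0.0,"dy":-0.006,"dz":0.0,"roll":0.0},
  {"gripper":0.0,"dx":0.0,"dy":-0.009,"dz":0.0,"roll":0.0},
  {"gripper":0.0,"dx":0.0,"dy":-0.012,"dz":0.0,"roll":0.0},
  {"gripper":0.0,"dx":0.0,"dy":-0.015,"dz":0.0,"roll":0.0},
  {"gripper":0.0,"dx":0.0,"dy":-0.018,"dz":0.0,"roll":0.0},
  {"gripper":0.0,"dx":0.0,"dy":-0.02,"dz":0.0,"roll":0.0},
  {"gripper":0.0,"dx":0.0,"dy":-0.022,"dz":0.0,"roll":0.0},
  {"gripper":0.0,"dx":0.0,"dy":-0.022,"dz":0.0,"roll":0.0},
])

```text
clock: 10.9
eef_pos: [0.5959, -0.0295, 0.1902]
tcp_rot: [-0.0, -0.202, 0.979, -0.0]
wrist_force: [-0.1, 0.5, -0.4]
gripper_width: 0.001
```

```bash
python3 look.py h
```

```text
11.05 tcp in shifter 0.0019285366975218565 0.00205612375269404 0.19046167012024723 [-0.2989  0.4446 -0.4249]
scene 306.6000061035156 215.8000030517578 6.648403167724609 area 115 f,a [0.0226 0.1643]
side 322.6000061035156 220.60000610351562 10.720170021057129 area 358 f,a [0.006  0.1929]
```

View pics/h.png

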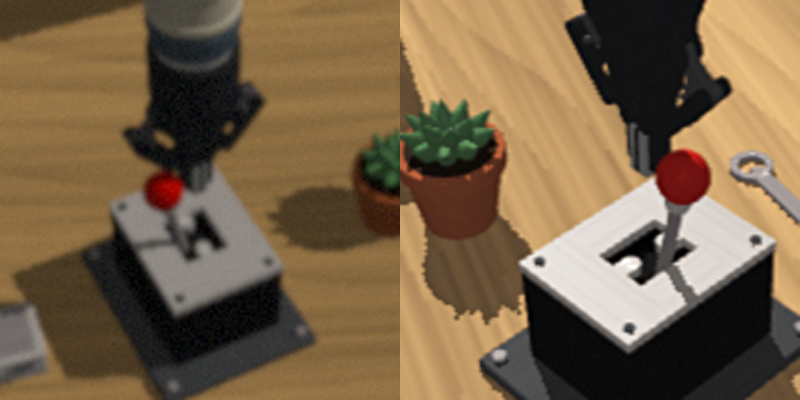

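step_arm([
  {"gripper":0.0,"dx":0.0,"dy":0.015,"dz":0.0,"roll":0.0},
  {"gripper":0.0,"dx":0.005,"dy":0.03,"dz":0.0,"roll":0.0},
  {"gripper":0.0,"dx":0.035,"dy":0.03,"dz":0.003,"roll":0.0},
  {"gripper":0.0,"dx":0.065,"dy":0.02,"dz":0.006,"roll":0.0},
  {"gripper":0.0,"dx":0.075,"dy":-0.015,"dz":0.008,"roll":0.0},
  {"gripper":0.0,"dx":0.075,"dy":-0.033,"dz":0.008,"roll":0.0},
  {"gripper":0.0,"dx":0.075,"dy":-0.033,"dz":0.008,"roll":0.0},
  {"gripper":0.0,"dx":0.075,"dy":-0.033,"dz":0.008,"roll":0.0},
])

```text
clock: 11.95
eef_pos: [0.5399, -0.0885, 0.1822]
tcp_rot: [-0.0, -0.202, 0.979, 0.0]
wrist_force: [0.0, -0.0, 0.3]
gripper_width: -0.001
```

```bash
python3 look.py i
```

```text
12.1 tcp in shifter -0.07280061012518006 -0.029715802080562757 0.18223385313095156 [-0.1533 -0.3934 -0.7686]
scene 304.8500061035156 215.85000610351562 7.419323444366455 area 131 f,a [0.0097 0.1848]
side 322.6567077636719 220.62686157226562 10.708045959472656 area 270 f,a [0.0062 0.1936]
```

View pics/i.png

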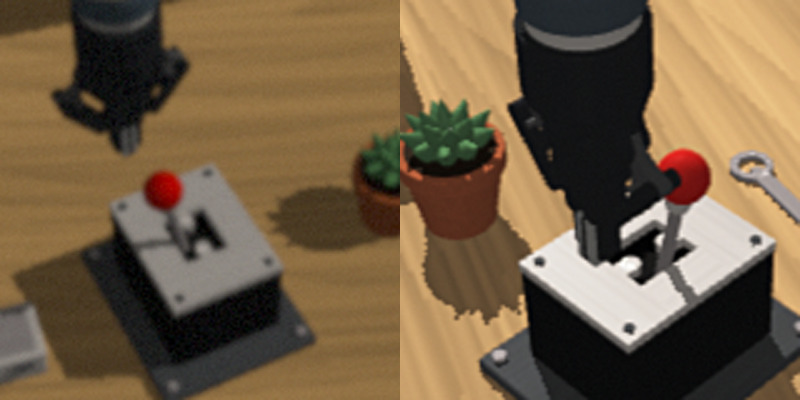

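step_arm([
  {"gripper":0.0,"dx":-0.015,"dy":0.0,"dz":0.0,"roll":0.0},
  {"gripper":0.0,"dx":-0.03,"dy":0.0,"dz":0.0,"roll":0.0},
  {"gripper":0.0,"dx":-0.037,"dy":0.0,"dz":0.0,"roll":0.0},
  {"gripper":0.0,"dx":-0.041,"dy":0.0,"dz":0.0,"roll":0.0},
  {"gripper":0.0,"dx":-0.044,"dy":0.0,"dz":0.0,"roll":0.0},
  {"gripper":0.0,"dx":-0.047,"dy":0.0,"dz":0.0,"roll":0.0},
  {"gripper":0.0,"dx":-0.05,"dy":0.0,"dz":0.0,"roll":0.0},
  {"gripper":0.0,"dx":-0.053,"dy":0.0,"dz":0.0,"roll":0.0},
  {"gripper":0.0,"dx":-0.056,"dy":0.0,"dz":0.0,"roll":0.0},
  {"gripper":0.0,"dx":-0.059,"dy":0.0,"dz":0.0,"roll":0.0},
  {"gripper":0.0,"dx":-0.062,"dy":0.0,"dz":0.0,"roll":0.0},
  {"gripper":0.0,"dx":-0.065,"dy":0.0,"dz":0.0,"roll":0.0},
])

```text
clock: 13.4
eef_pos: [0.5999, -0.0634, 0.1823]
tcp_rot: [0.0, -0.202, 0.979, -0.0]
wrist_force: [-1.1, -0.2, 2.2]
gripper_width: -0.005
```

```bash
python3 look.py j
```

```text
13.55 tcp in shifter -0.007939681288019522 -0.030728140588200576 0.18216060310685808 [-1.1526 -0.1946  0.6074]
scene 310.0 221.5 7.762187480926514 area 138 f,a [0.128  0.1672]
side 335.0 220.0 8.485381126403809 area 95 f,a [0.118  0.2603]
```

View pics/j.png

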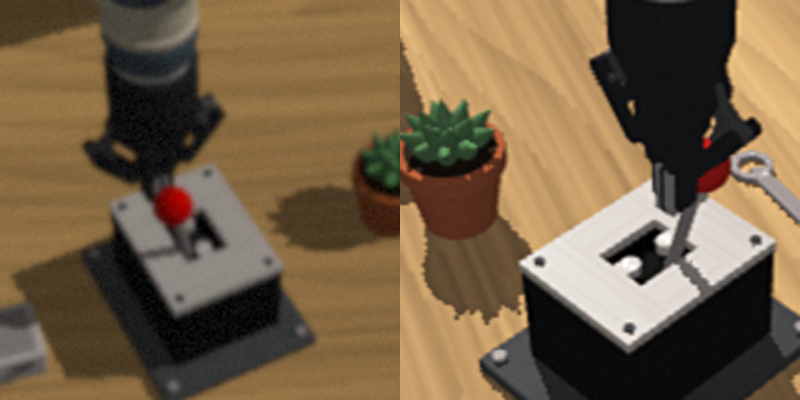

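step_arm([
  {"gripper":0.0,"dx":-0.003,"dy":0.0,"dz":0.0,"roll":0.0},
  {"gripper":0.0,"dx":-0.006,"dy":0.0,"dz":0.0,"roll":0.0},
  {"gripper":0.0,"dx":-0.009,"dy":0.0,"dz":0.0,"roll":0.0},
  {"gripper":0.0,"dx":-0.012,"dy":0.0,"dz":0.0,"roll":0.0},
  {"gripper":0.0,"dx":-0.015,"dy":0.0,"dz":0.0,"roll":0.0},
  {"gripper":0.0,"dx":-0.018,"dy":0.0,"dz":0.0,"roll":0.0},
  {"gripper":0.0,"dx":-0.02,"dy":0.0,"dz":0.0,"roll":0.0},
  {"gripper":0.0,"dx":-0.022,"dy":0.0,"dz":0.0,"roll":0.0},
  {"gripper":0.0,"dx":-0.022,"dy":0.0,"dz":0.0,"roll":0.0},
])

```text
clock: 14.55
eef_pos: [0.62, -0.0546, 0.1822]
tcp_rot: [-0.0, -0.202, 0.979, 0.0]
wrist_force: [-0.8, -0.9, -1.4]
gripper_width: -0.003
```

```bash
python3 look.py k
```

```text
14.7 tcp in shifter 0.013902193442643006 -0.030708224630840525 0.18236301121169457 [-1.2201 -1.151  -0.5907]
scene 314.5 229.5 7.905794143676758 area 156 f,a [0.2632 0.1718]
side 344.0 215.5 8.20071029663086 area 106 f,a [0.2587 0.2616]
```

View pics/k.png

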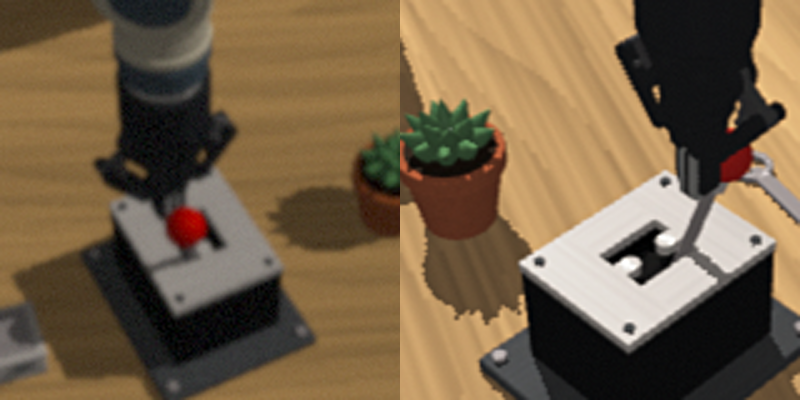

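step_arm([
  {"gripper":0.0,"dx":-0.001,"dy":0.0,"dz":0.0,"roll":0.0},
  {"gripper":0.0,"dx":-0.002,"dy":0.0,"dz":0.0,"roll":0.0},
  {"gripper":0.0,"dx":-0.003,"dy":0.0,"dz":0.0,"roll":0.0},
  {"gripper":0.0,"dx":-0.004,"dy":0.0,"dz":0.0,"roll":0.0},
  {"gripper":0.0,"dx":-0.005,"dy":0.0,"dz":0.0,"roll":0.0},
])

```text
clock: 15.3
eef_pos: [0.6226, -0.0535, 0.182]
tcp_rot: [-0.002, -0.201, 0.98, -0.0]
wrist_force: [-13.5, -6.3, 2.3]
gripper_width: -0.003
```

```bash
python3 look.py l
```

```text
15.45 tcp in shifter 0.0168487356013296 -0.030665940065695896 0.18196681279308485 [-11.0184  -5.0027   0.6397]
scene 315.0824279785156 230.47802734375 7.762648582458496 area 159 f,a [0.2794 0.1718]
side 345.0 215.0 8.602425575256348 area 106 f,a [0.2762 0.261 ]
```

Contact force rose to about 12–15 N, so the lever is on its end stop. I'll back off now.

step_arm([
  {"gripper":0.0,"dx":0.002,"dy":0.0,"dz":0.0,"roll":0.0},
  {"gripper":0.0,"dx":0.006,"dy":0.0,"dz":0.0,"roll":0.0},
  {"gripper":0.0,"dx":0.02,"dy":0.0,"dz":0.0,"roll":0.0},
  {"gripper":0.0,"dx":0.05,"dy":0.0,"dz":0.0,"roll":0.0},
  {"gripper":0.0,"dx":0.09,"dy":0.0,"dz":-0.02,"roll":0.0},
  {"gripper":0.0,"dx":0.12,"dy":0.0,"dz":-0.06,"roll":0.0},
  {"gripper":0.0,"dx":0.12,"dy":0.0,"dz":-0.08,"roll":0.0},
  {"gripper":0.0,"dx":0.12,"dy":0.0,"dz":-0.08,"roll":0.0},
  {"gripper":0.0,"dx":0.12,"dy":0.0,"dz":-0.08,"roll":0.0},
])

```text
clock: 16.45
eef_pos: [0.5146, -0.1002, 0.2626]
tcp_rot: [0.001, -0.202, 0.979, -0.0]
wrist_force: [-0.3, -0.2, -0.5]
gripper_width: 0.001
```

```bash
python3 look.py m
```

```text
16.6 tcp in shifter -0.10104745742045132 -0.030453182722045814 0.2610266696961898 [ 0.2997  0.0185 -0.0005]
scene 315.5 231.0 7.632268905639648 area 146 f,a [0.2886 0.1705]
side 340.9473571777344 211.5263214111328 10.352602005004883 area 333 f,a [0.2763 0.1998]
```

View pics/m.png

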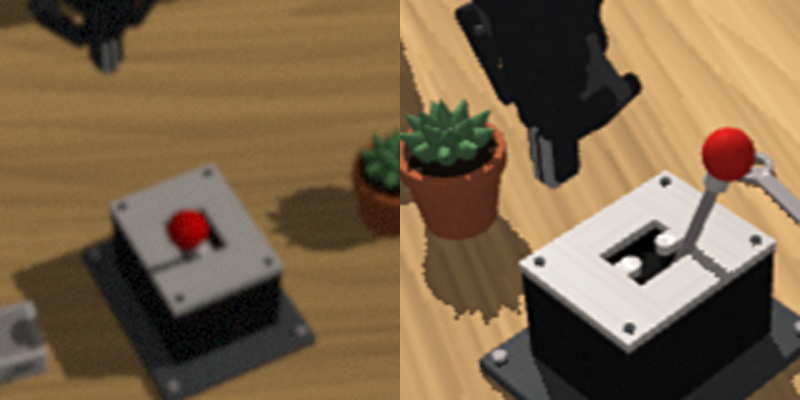

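```bash
python3 - <<'E'
from h import *
im=eyes.get_image("side")[190:290,250:390];cv2.imwrite("pics/n.png",cv2.resize(im,(784,560),interpolation=cv2.INTER_CUBIC))
s=eyes.get_image("scene");o=cv2.imread("pics/scene0.png");d=eyes.get_image("side");od=cv2.imread("pics/side0.png")
for n,a,b in(("scene",s,o),("side",d,od)):
    df=(cv2.absdiff(a,b).max(2)>45).astype(np.uint8)*255;cv2.imwrite(f"pics/diff_{n}.png",df)
cv2.imwrite("pics/diff.png",np.hstack([cv2.resize(cv2.imread(f"pics/diff_{n}.png"),(400,300)) for n in("scene","side")]))
E
```

```text
(no output)
```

View pics/n.png

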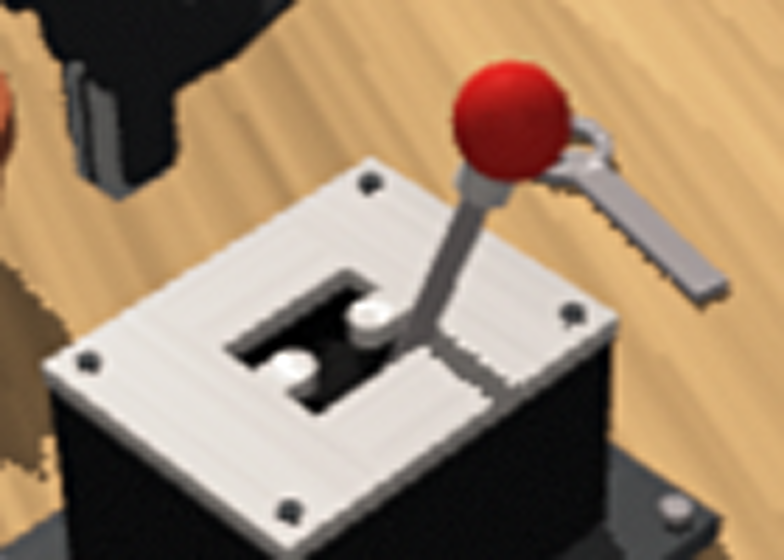

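View pics/diff.png

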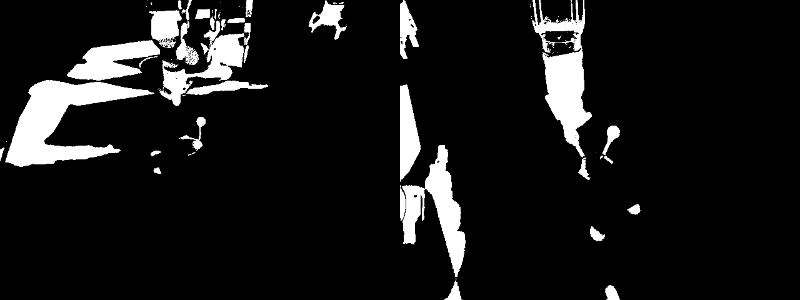

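The stick, at (425,325) in the zoom, sits tight against the far end of the right slot. The difference images show only the arm, shadows and the lever changed. Handing in.

```bash
python3 -c "
from plant import *
print(hand_in(), readout.observe()['wrist_force'])"
```

```text
the job is handed in; nothing more can be done
the job is handed in; nothing more can be done
```

The lever is in third and the job is handed in; the hand-in gives no verdict, so I can't confirm it passed. With the gripper shut, I pushed the knob from second to neutral, across to the right, and forward into third until it met the end stop. The push was about 15 N at the stop and 3 N or less at the other readings. I then backed the arm off and up, clear of everything.

- **Lever:** the last two camera views put stick_fore at 0.28–0.29 and stick_across at 0.17–0.20. Both are above the 0.26 and 0.12 limits, and the zoom shows the stick tight against the far end of the right slot.
- **Along the way:** stick_fore was about 0.01 in neutral on the left and at most 0.03 during the crossing. The lever never went near first or fourth.
- **Surroundings:** comparing before and after pictures, only the arm, shadows and the lever had changed. The shifter, succulent, tin and opener show no movement.
- **Disagreements:** the camera readings of stick_fore come out slightly under the stated 0.31 end stop. That fits a few millimetres of calibration and fit error. While the gripper partly hid the knob, the two cameras differed by up to about 0.1 rad on stick_across; once it was clear they agreed within about 0.03.
- **Refused call:** one move call was refused because some rows left out values. It moved nothing, and I resent it with all values filled in.

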